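# Clear the shaker's cover, free its catch and hold it open

### The arm

A 7-joint arm with a two-finger parallel gripper is mounted at the origin on the work surface. World frame = base frame: x ahead of the robot, y to its left, z up, the work surface at z = 0. Lengths are in m, angles in rad, forces in N, time in s.
With the tool pointing down it reaches from about 0.425 to 0.925 m from the base axis. Payload 6.8 kg.
Tool frame: the origin (TCP) lies on the centre line of the jaws, within the pads' length; the fingertips stand bot.finger_overhang ahead of it and the grasp point (between the pads) lies 3 mm ahead of it (bot.finger_overhang is the distance from the TCP to the fingertips, in m); z points along the fingers, y is the direction in which the jaws open and shut (so a half turn about z gives the same grasp; the last joint's range is limited). The gripper opens to 85 mm and grips with 20 to 120 N. Pads are 22 mm wide; open, the fingers measure 114 mm over their backs; the gripper's body (76 mm by 85 mm) begins 54 mm behind the grasp point. The pads swing forward as they close: fully open they stand 13 mm farther back than shut.
Start: joints at [1.161, 0.477, 0.022, 1.555, -0.011, 1.109, -0.083], TCP at [0.201, -0.645, 0.23] pointing down, gripper open.
Joint ranges: [-2.96, 2.96], [-0.34, 2.1], [-1.41, 1.46], [0.24, 2.44], [-1.37, 4.51], [0.17, 1.92], [-2.96, 2.96]. Speed limits (rad/s): [2.39, 2.39, 3.14, 3.14, 3.14, 3.14, 3.14].

### API

Orientations are given as a unit quaternion [w, x, y, z].
In Python, from station import bot gives the robot as it stands.
- The arm moves only by the tool drive_tool, never from a script. Its argument "increments" is text: rows parted by semicolons, each of 4 numbers parted by spaces: the shift along the world's x, y, z in m, then the turn about the world's z in rad. In form: tx ty tz spin; .... A call has 1 to 12 rows; each row shifts and turns the commanded pose from where the row before left it; what a row does not reach is not made up. A row lasts 1/12 s, in which the tool goes at most 41.7 mm and 7.16 degrees, less where a joint would pass 70% of its speed; a pose out of reach is approached as far as the arm can. A call is refused whole if a number of a shift passes 0.0417 or a number of a turn 0.125, either way. A call with a gripper value outside its range is refused whole. "grip" is the opening, from 0 (shut) to 1 (fully open), set as the call begins (left out, the last holds). The fingers move at their own pace and stop on an object; "squeeze" is the grip in N (left out, the last holds). Time passes only in rows, so rows that do not move let the fingers close. It gives the time, the measured TCP pose, the force and the opening at its end, in the units of the state.
- bot.get_obs(): the state, without advancing time (a new reading comes with each control period).
- bot.read_camera(name): name is "scene" or "top"; returns the picture (480x640x3 uint8, red, green, blue); there is no depth.
- bot.calibration(name): a dict with "fx", "fy", "cx", "cy" (pixels), "camera_from_world" (4x4, takes a point from world to camera coordinates). Camera axes: x right, y down, z forward; pixel columns grow to the right and rows downward; lengths in m; the calibration is good to about 2 mm. A picture is of the moment at which its call begins. calibration takes no time and is no camera call.
- bot.hand_in(): hands the job in, once; it reports no verdict.
The state is a dict: "t": time; "q": joint angles; "joint_vel": joint speeds; "joint_torque": joint torques, N m; "eef_pos": TCP position; "tool_rot": TCP orientation; "contact_force": force on the tool from outside, world axes, zero at the start; "torque": the same for the moment, N m; "gripper_width": opening from 0.0 (shut) to 1.0 (fully open).
Only numpy, scipy, OpenCV 4.12 (cv2) and the standard library are available. Lean on these libraries where they do the work, as an engineer would, in place of code of your own. Each camera call takes 0.05 s, during which the arm holds its last target.

### The job

Clear the box off the clear cover of the bench shaker and set it upright, lengthways and centred on the narrow raised shelf beside the shaker. Then pull up on the cover's bar handle before touching the thumb tab, to learn whether the cover is caught (you cannot see it); if it is, put the handle down, slide the tab fully over towards the handle and take the handle again. Lift the cover well open, at least 45 degrees, and finish while still holding it open by the bar; leave the bottle, beaker and mouse alone.

Things in the scene. Friction and masses are not known exactly. Their poses are not given: they have to be found in the camera images.
- shaker: White bench shaker, fixed. Base 320 x 280 x 60 high, spanning x -190..+130, y -140..+140 from its origin at table height, z up. Its -x part (roughly towards the robot; x -190..-100) is a flat grey console, height 60. The smoked clear cover (210 x 240 x 70) stands on the base over x -100..+110, flat top at height 130; it is hinged along y at x +110, height 60, and opens upward from the front.
- cover (a joint): opening angle of the cover, rad: 0 shut, 1.05 stop. Cover about 0.66 kg, about 3 N to lift at the bar; falls shut from any angle if let go. Caught, it has play of about 0.034 rad (9 mm at the bar), then stops dead: a 10 N tug tells. Not caught, it rises freely.
- bar (a point): middle of the round steel bar handle in front of the cover, 12 dia, 110 long along y; with the cover shut at x -145, y 0, height 115 in the shaker's frame (255 in front of and 55 above the hinge), moving with the cover. Axis 45 from the cover's front face (free gap 39), 55 above the console; can be pinched across from above, and turns between the fingers.
- tab (a joint): slide of the thumb tab, m: 0 at the start, 0.016 fully over; grows as the tab moves to the shaker's +y. About 2 N to slide; stays where left. At 0.016 the cover is free, and stays free. It starts at 0 whether the cover is caught or not.
- tab_top (a point): middle of the top of the black upright thumb tab, 22 (x) x 14 (y) x 30 high, on the console to the -y side of the bar; tab_top is 91 above the table, at x -155, y -105 in the shaker's frame at the start
- tipbox: closed pipette-tip box, white with a grey lid, 110 (x) x 54 (y) x 45 high, about 0.13 to 0.25 kg, loose on top of the cover; origin at the centre of its underside, z up
- stand: narrow raised shelf, fixed: a pale wood plank 170 (x) x 44 (y), 8 thick, top at height 90, on two white posts over a white foot plate 160 x 80 x 6; origin under its centre at table height, x along the plank
- bottle: bystander: white capped plastic bottle, 60 dia x 150 high, standing; origin at the centre of its underside
- beaker: bystander: open glass beaker, 70 dia x 90 high, standing; origin at the centre of its underside
- mouse: bystander: black computer mouse, 100 x 58 x 26, lying; origin at the centre of its underside

How it is judged:
On the way, in this order (a step that is already met when the one before it is completed fails the run):
1. the box rests upright, lengthways and centred on the narrow shelf, let go, with the cover still shut (z of tipbox in the frame of stand between 0.086 and 0.095 m and x of tipbox in the frame of stand between -0.045 and 0.045 m and y of tipbox in the frame of stand between -0.016 and 0.016 m and angle between the x axis of tipbox and the x axis of stand, either way round below 0.3 rad and angle between tipbox's own z axis and vertical below 0.1 rad and contact force between tipbox and stand above 0.3 N and contact force between tipbox and the fingers below 0.1 N and linear speed of tipbox below 0.03 m/s and value of joint cover below 0.012 rad), for 0.3 s.
2. the cover is tugged up by its bar (by at least half its play) while the tab has not been slid yet (value of joint cover above 0.015 rad and contact force between the fingers and cover above 0.5 N and distance between the grasp point and bar below 0.055 m and value of joint tab below 0.004 m), for 0.05 s.
3. the cover is lifted open (value of joint cover above 0.7 rad), for 0.1 s.
At the end, for the whole second after the job is handed in: The robot still holds the cover by its bar (fingers press on the bar), cover still and open by more than 0.7 rad; the box stands untouched on the narrow shelf, its underside at the shelf's top, centre within 45 mm along and 16 mm across the plank's middle, long side within 0.3 rad of the plank (z of tipbox in the frame of stand between 0.086 and 0.095 m and x of tipbox in the frame of stand between -0.045 and 0.045 m and y of tipbox in the frame of stand between -0.016 and 0.016 m and angle between the x axis of tipbox and the x axis of stand, either way round below 0.3 rad and angle between tipbox's own z axis and vertical below 0.1 rad and contact force between tipbox and stand above 0.3 N and contact force between tipbox and the fingers below 0.1 N and linear speed of tipbox below 0.03 m/s and value of joint cover above 0.7 rad and velocity of joint cover between -0.1 and 0.1 rad/s and contact force between the fingers and cover above 0.5 N and distance between the grasp point and bar below 0.055 m and contact force between cover and tipbox below 0.1 N and contact force between cover and bottle below 0.1 N and contact force between cover and beaker below 0.1 N and contact force between cover and mouse below 0.1 N); the arm keeps its last pose, push and grip.
It fails at once if the cover is raised with the box still on it (value of joint cover above 0.1 rad and x of tipbox in the frame of shaker between -0.2 and 0.15 m and y of tipbox in the frame of shaker between -0.16 and 0.16 m).
It fails at once if the box is tipped over (angle between tipbox's own z axis and vertical above 0.6 rad).
It fails at once if a bystander is shoved or knocked (distance of any of bottle, beaker, mouse from where it was at the start of the episode above 0.03 m).
It also fails if it takes over 67 s, if anything falls off the work surface, if the arm or the gripper's body presses on something with over 40 N, if the wrist force passes 120 N, or if a joint passes its speed limit or range.

## Working session

There is one attempt and no reset: what is moved stays moved. The work goes in short steps, Python scripts to look and compute and a tool call to move; the robot and the scene stay as the last step left them, time stands still between calls to the robot, and variables do not carry over. Pictures are saved under pics/ and viewed, and the job is handed in when it is done.

Besides the shell and the picture viewer there is one more tool, called by a JSON object that holds its "op" and its "data". drive_tool: Moves the arm, as the interface text tells. Its arguments: {"type":"object","properties":{"increments":{"type":"string"},"grip":{"type":"number"},"squeeze":{"type":"number"}},"required":["increments"]}

```bash
mkdir -p pics; ls; python3 - <<'E'
from station import bot
import cv2
for n in ("scene","top"):
    im=bot.read_camera(n); cv2.imwrite(f"pics/{n}0.png",im[:,:,::-1])
    c=bot.calibration(n); print(n,{k:(v if not hasattr(v,'shape') else v.round(4).tolist()) for k,v in c.items()})
o=bot.get_obs(); print(o, bot.finger_overhang)
E
```

```text
pics
scene {'fx': 600.6990718478389, 'fy': 600.6990718478389, 'cx': 331.06793739530815, 'cy': 238.7000006748408, 'camera_from_world': [[-0.0811, 0.9964, -0.0236, -0.0043], [0.5771, 0.0276, -0.8162, -0.2404], [-0.8126, -0.0799, -0.5773, 2.057], [0.0, 0.0, 0.0, 1.0]]}
top {'fx': 532.955791642609, 'fy': 532.955791642609, 'cx': 324.19733169613255, 'cy': 232.4788177174249, 'camera_from_world': [[0.0927, -0.9957, -0.0017, -0.0002], [-0.9703, -0.0899, -0.2247, 0.6122], [0.2236, 0.0225, -0.9744, 1.1403], [0.0, 0.0, 0.0, 1.0]]}
{'t': 0.1, 'q': array([ 1.16092201,  0.47772799,  0.02230289,  1.55634542, -0.01147749,
        1.10928508, -0.08306923]), 'joint_vel': array([-1.24226376e-03, -2.05595425e-03, -5.24021219e-05, -2.72273052e-03,
        1.61601613e-03, -3.59209738e-04,  2.51683355e-03]), 'joint_torque': array([ 4.60111347e-03, -5.97765970e+01,  1.61358599e+00, -2.81954455e+01,
        1.28167245e-02,  5.05425705e-03,  8.95943288e-06]), 'eef_pos': array([ 0.20046937, -0.64398824,  0.22861811]), 'tool_rot': array([-7.98431375e-04,  9.88630548e-01,  1.50362789e-01, -1.82650340e-04]), 'contact_force': array([ 0.17038347,  0.09158475, -0.79717367]), 'torque': array([-0.02219462,  0.05713626,  0.03218746]), 'gripper_width': 0.9982310812625513} 0.022
```

View pics/scene0.png

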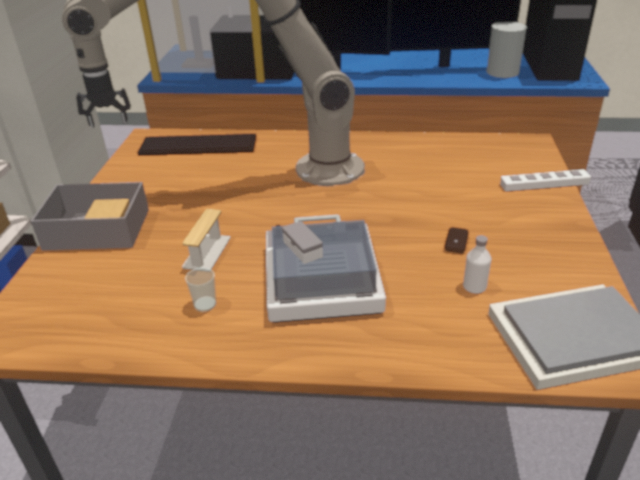

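View pics/top0.png

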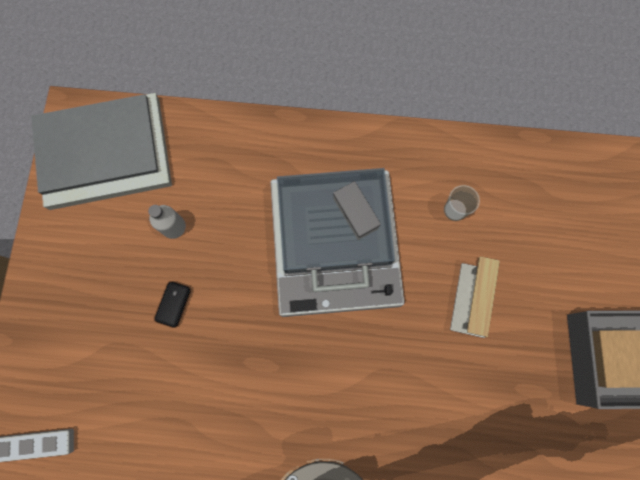

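The top view shows the shaker around (338,245), the box at (357,210), the plank at (484,297), the tab near (388,290), the beaker at (462,203), the bottle at (163,221) and the mouse at (172,304). I'll zoom in to get corners.

```bash
cat > h.py <<'E'
import numpy as np, cv2
from station import bot
def ray(n,u,v,z):
    c=bot.calibration(n);T=np.array(c["camera_from_world"]);R=T[:3,:3];t=T[:3,3]
    o=-R.T@t; d=R.T@np.array([(u-c["cx"])/c["fx"],(v-c["cy"])/c["fy"],1.])
    return o+d*(z-o[2])/d[2]
def proj(n,p):
    c=bot.calibration(n);T=np.array(c["camera_from_world"]);q=T[:3,:3]@np.array(p)+T[:3,3]
    return np.array([c["fx"]*q[0]/q[2]+c["cx"],c["fy"]*q[1]/q[2]+c["cy"]])
E
python3 - <<'E'
import cv2
a=cv2.imread("pics/top0.png")
cv2.imwrite("pics/t_a.png",cv2.resize(a[160:325,262:412],None,fx=3.6,fy=3.6,interpolation=cv2.INTER_CUBIC))
cv2.imwrite("pics/t_b.png",cv2.resize(a[240:350,430:520],None,fx=5,fy=5,interpolation=cv2.INTER_CUBIC))
b=cv2.imread("pics/scene0.png")
cv2.imwrite("pics/s_a.png",cv2.resize(b[200:330,170:400],None,fx=3.4,fy=3.4,interpolation=cv2.INTER_CUBIC))
E
```

```text
(no output)
```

View pics/t_a.png

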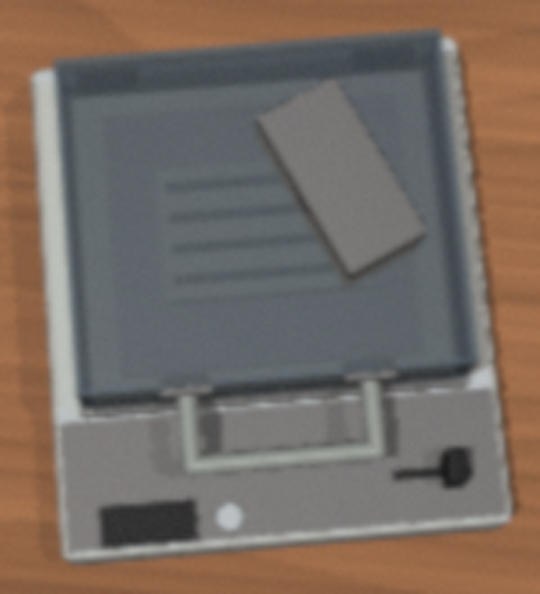

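View pics/t_b.png

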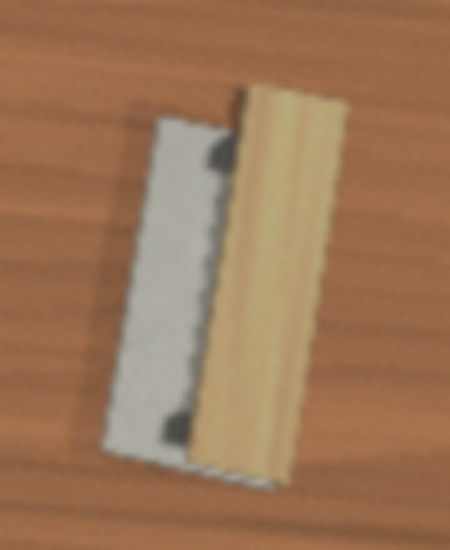

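View pics/s_a.png

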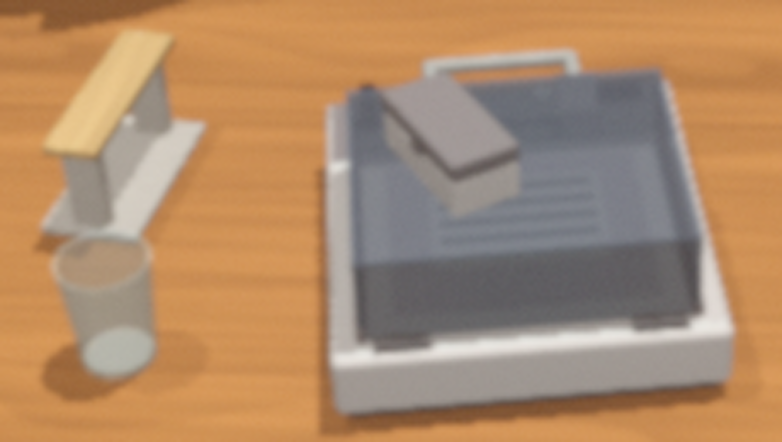

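```bash
python3 - <<'E'
from h import *
def A(x,y): return 262+(x+.5)/3.6-.5,160+(y+.5)/3.6-.5
def B(x,y): return 430+(x+.5)/5-.5,240+(y+.5)/5-.5
box=np.array([ray("top",*A(*p),.175) for p in [(326,80),(258,118),(352,277),(427,234)]])
pl=np.array([ray("top",*B(*p),.09) for p in [(249,85),(347,102),(290,486),(188,462)]])
bar=np.array([ray("top",*A(*p),.115) for p in [(188,467),(380,454)]])
con=np.array([ray("top",*A(*p),.06) for p in [(66,553),(511,518)]])
tab=ray("top",*A(458,465),.088)
cov=np.array([ray("top",*A(*p),.13) for p in [(55,65),(438,32),(474,370),(83,402)]])
for n,q in (("box",box),("plank",pl),("cover",cov)):
    d=np.roll(q,-1,0)-q
    print(n,q[:,:2].round(4).tolist(),"c",q.mean(0).round(4),"len",np.linalg.norm(d,axis=1).round(4),"yaw",np.arctan2(d[:,1],d[:,0]).round(3))
for n,q in (("bar",bar),("con",con)):
    d=q[0]-q[1];print(n,q.round(4).tolist(),q.mean(0).round(4),np.linalg.norm(d).round(4),"yaw x-axis",np.arctan2(-d[0],d[1]).round(3))
yaw=np.arctan2(-(bar[0]-bar[1])[0],(bar[0]-bar[1])[1])
yaw2=np.arctan2(-(con[0]-con[1])[0],(con[0]-con[1])[1])
print("tab",tab.round(4))
for y in (yaw,yaw2):
    R=np.array([[np.cos(y),-np.sin(y)],[np.sin(y),np.cos(y)]])
    for n,p,l in (("bar",bar.mean(0),(-.145,0)),("con",con.mean(0),(-.19,0)),("tab",tab,(-.155,-.105)),("cov",cov.mean(0),(.005,0))):
        print(n,"origin",(p[:2]-R@np.array(l)).round(4))
# scene view checks
for n,p in (("boxS",box.mean(0)),("plankS",pl.mean(0)),("barS",bar.mean(0))): print(n,proj("scene",p).round(1))
def S(x,y): return 170+(x+.5)/3.4-.5,200+(y+.5)/3.4-.5
q=np.array([ray("scene",*S(*p),.09) for p in [(127,30),(175,37),(97,153),(44,148)]]);print("plank scene",q.mean(0).round(4),q[:,:2].round(3).tolist())
q=np.array([ray("scene",*S(*p),.175) for p in [(380,88),(433,74),(518,150),(455,173)]]);print("box scene",q.mean(0).round(4),q[:,:2].round(3).tolist())
q=np.array([ray("scene",*S(*p),.115) for p in [(426,68),(576,55)]]);print("bar scene",q.mean(0).round(4),q[:,:2].round(3).tolist())
E
```

```text
box [[0.7002, 0.0053], [0.6733, 0.043], [0.5835, -0.0192], [0.6128, -0.0602]] c [ 0.6425 -0.0078  0.175 ] len [0.0463 0.1092 0.0504 0.1092] yaw [ 2.191 -2.537 -0.951  0.643]
plank [[0.5822, -0.2901], [0.5785, -0.3333], [0.4097, -0.3123], [0.4157, -0.2687]] c [ 0.4965 -0.3011  0.09  ] len [0.0433 0.1701 0.0441 0.1678] yaw [-1.655  3.018  1.433 -0.128]
cover [[0.7097, 0.1705], [0.7526, -0.0618], [0.5443, -0.0973], [0.504, 0.1306]] c [0.6276 0.0355 0.13  ] len [0.2362 0.2113 0.2314 0.2095] yaw [-1.388 -2.973  1.746  0.191]
bar [[0.4733, 0.0658, 0.115], [0.4915, -0.0467, 0.115]] [0.4824 0.0095 0.115 ] 0.114 yaw x-axis 0.16
con [[0.4203, 0.1371, 0.06], [0.4669, -0.1338, 0.06]] [0.4436 0.0016 0.06  ] 0.2749 yaw x-axis 0.171
tab [ 0.4929 -0.0961  0.088 ]
bar origin [0.6256 0.0327]
con origin [0.6312 0.032 ]
tab origin [0.6291 0.0323]
cov origin [0.6227 0.0347]
bar origin [0.6253 0.0342]
con origin [0.6308 0.0339]
tab origin [0.6278 0.0337]
cov origin [0.6227 0.0346]
boxS [302.5 233.4]
plankS [202.9 225.6]
barS [317.3 217.8]
plank scene [ 0.4987 -0.3013  0.09  ] [[0.411, -0.312], [0.42, -0.269], [0.584, -0.291], [0.58, -0.333]]
box scene [ 0.649  -0.0113  0.175 ] [[0.611, -0.063], [0.592, -0.027], [0.682, 0.043], [0.711, 0.003]]
bar scene [0.482  0.0089 0.115 ] [[0.494, -0.049], [0.47, 0.067]]
```

Both views agree to a few mm: plank centre (0.497,-0.301) with yaw -0.126, box (0.645,-0.009) with yaw 0.62, bar (0.482,0.009), shaker yaw 0.17. The measured sizes match the given ones. Next I'll move above the box.

{"op": "drive_tool", "data": {"increments": "0.02 0.029 0.004 0.015;0.02 0.029 0.004 0.015;0.02 0.029 0.004 0.015;0.02 0.029 0.004 0.015;0.02 0.029 0.004 0.015;0.02 0.029 0.004 0.015;0.02 0.029 0.004 0.015;0.02 0.029 0.004 0.015;0.02 0.029 0.004 0.015;0.02 0.029 0.004 0.015;0.02 0.029 0.004 0.015;0.02 0.029 0 0.015", "grip": 1, "squeeze": 40}}

```text
t: 1.1
eef_pos: [0.4414, -0.2951, 0.2741]
tool_rot: [0.0, 0.971, 0.239, 0.0]
contact_force: [0.8, -1.5, 0.5]
gripper_width: 0.999
```

{"op": "drive_tool", "data": {"increments": "0.02 0.029 0 0.015;0.02 0.029 0 0.015;0.02 0.029 0 0.015;0.02 0.029 0 0.015;0.02 0.029 0 0.015;0.02 0.029 0 0.015;0.02 0.029 0 0.015;0.02 0.029 0 0.015;0.02 0.029 0 0.015;0.02 0.026 0 0.008;0 0 0 0;0 0 0 0"}}

```text
t: 2.1
eef_pos: [0.6409, -0.0069, 0.2726]
tool_rot: [-0.001, 0.951, 0.309, -0.0]
contact_force: [-0.1, 0.0, -0.5]
gripper_width: 0.996
```

```bash
cat > st.py <<'E'
from h import *
from scipy.spatial.transform import Rotation as R
def st():
    o=bot.get_obs(); w,x,y,z=o["tool_rot"]; m=R.from_quat([x,y,z,w]).as_matrix()
    print("t",round(o["t"],2),"p",o["eef_pos"].round(4),"jawyaw",np.arctan2(m[1,1],m[0,1]).round(3),"down",m[:,2].round(3),"F",o["contact_force"].round(1),"w",round(o["gripper_width"],3),"q",o["q"].round(2))
def pic(n,f,box=None,s=1):
    im=bot.read_camera(n)[:,:,::-1]
    if box: im=im[box[1]:box[3],box[0]:box[2]]
    cv2.imwrite("pics/"+f,cv2.resize(im,None,fx=s,fy=s,interpolation=cv2.INTER_CUBIC))
E
python3 -c "
from st import *
st(); pic('scene','s1.png',(170,150,410,330),3.3)"
```

```text
t 2.1 p [ 0.6409 -0.0069  0.2726] jawyaw -0.942 down [-0.001  0.001 -1.   ] F [-0.1  0.  -0.5] w 0.996 q [ 0.19  0.41 -0.37  1.57  0.16  1.19 -1.16]
```

View pics/s1.png

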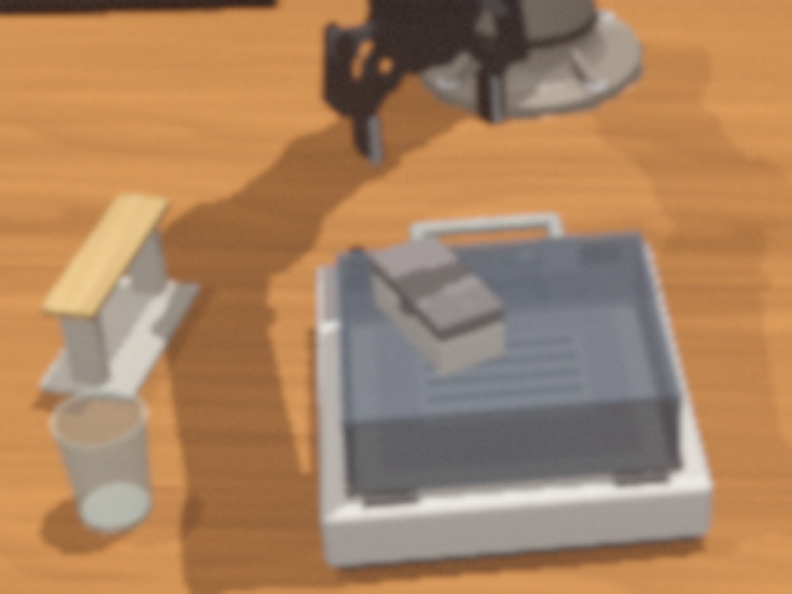

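The open jaws hang above the box, with the box intact at crop (440,300). Now I descend and grip.

{"op": "drive_tool", "data": {"increments": "0.004 -0.002 -0.02 0;0 0 -0.02 0;0 0 -0.02 0;0 0 -0.02 0;0 0 -0.015 0;0 0 -0.01 0;0 0 -0.008 0;0 0 0 0;0 0 0 0"}}

```text
t: 2.9
eef_pos: [0.6447, -0.0121, 0.1608]
tool_rot: [0.0, 0.952, 0.307, 0.0]
contact_force: [0.1, -0.0, 0.5]
gripper_width: 1.0
```

{"op": "drive_tool", "data": {"increments": "0 0 0 0;0 0 0 0;0 0 0 0;0 0 0 0;0 0 0 0;0 0 0 0;0 0 0 0;0 0 0 0", "grip": 0}}

```text
t: 3.57
eef_pos: [0.6453, -0.0114, 0.1618]
tool_rot: [0.0, 0.952, 0.307, 0.001]
contact_force: [-1.8, 0.2, 6.5]
gripper_width: 0.615
```

```bash
python3 -c "
from st import *
st(); pic('scene','s2.png',(170,150,410,330),3.3); pic('top','t2.png',(262,130,512,350),3)"
```

```text
t 3.57 p [ 0.6453 -0.0114  0.1618] jawyaw -0.946 down [ 0.002 -0.    -1.   ] F [-1.8  0.2  6.5] w 0.615 q [ 0.18  0.52 -0.36  1.68  0.21  0.98 -1.2 ]
```

View pics/s2.png

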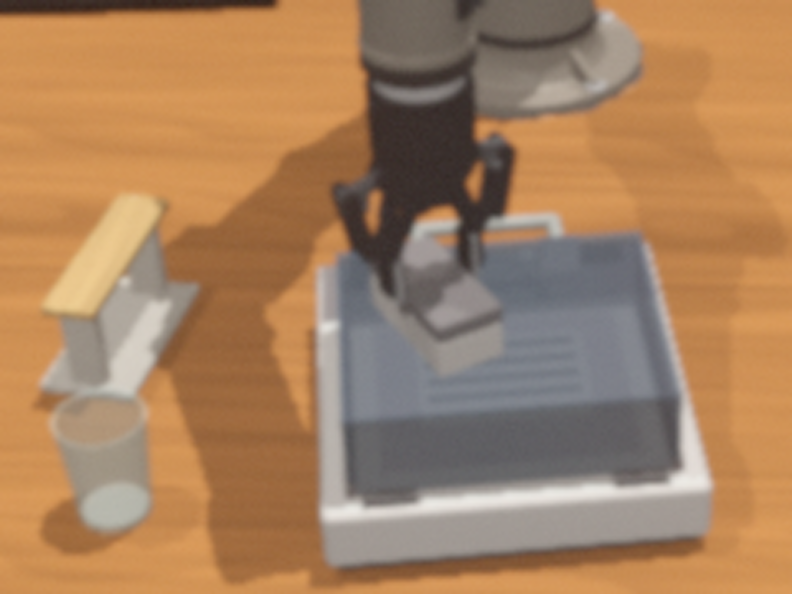

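View pics/t2.png

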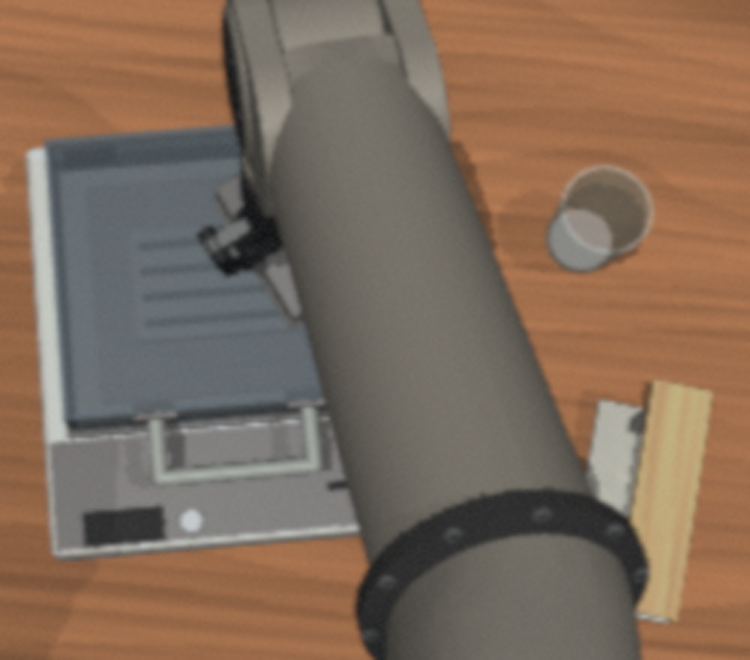

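Gripped at width 0.615, about 52 mm, which fits the 54 mm box. Lift and carry.

{"op": "drive_tool", "data": {"increments": "0 0 0.01 0;0 0 0.02 0;0 0 0.025 0;0 0 0.025 0;-0.008 -0.016 0 -0.04;-0.01 -0.02 0 -0.05;-0.01 -0.02 0 -0.05;-0.01 -0.02 0 -0.05;-0.01 -0.02 0 -0.05;-0.01 -0.02 0 -0.05;-0.01 -0.02 0 -0.05;-0.01 -0.02 0 -0.05"}}

```text
t: 4.67
eef_pos: [0.5652, -0.1699, 0.2402]
tool_rot: [-0.0, 0.993, 0.114, -0.0]
contact_force: [0.5, -0.5, -2.7]
gripper_width: 0.619
```

{"op": "drive_tool", "data": {"increments": "-0.01 -0.02 0 -0.05;-0.01 -0.02 0 -0.05;-0.01 -0.02 0 -0.05;-0.01 -0.02 0 -0.05;-0.01 -0.02 0 -0.05;-0.01 -0.02 0 -0.05;-0.01 -0.014 0 -0.061;0 0 0 0;0 0 0 0;0 0 0 0"}}

```text
t: 5.5
eef_pos: [0.4969, -0.3012, 0.2405]
tool_rot: [-0.0, 0.998, -0.063, 0.0]
contact_force: [0.3, 0.4, -1.7]
gripper_width: 0.619
```

```bash
python3 -c "
from st import *
st(); pic('scene','s3.png',(130,120,370,300),3.3); pic('top','t3.png',(330,130,580,350),3)"
```

```text
t 5.5 p [ 0.4969 -0.3012  0.2405] jawyaw -1.697 down [ 0.     0.001 -1.   ] F [ 0.3  0.4 -1.7] w 0.619 q [ 0.54  0.32 -0.13  1.77  0.05  1.06 -1.3 ]
```

View pics/s3.png

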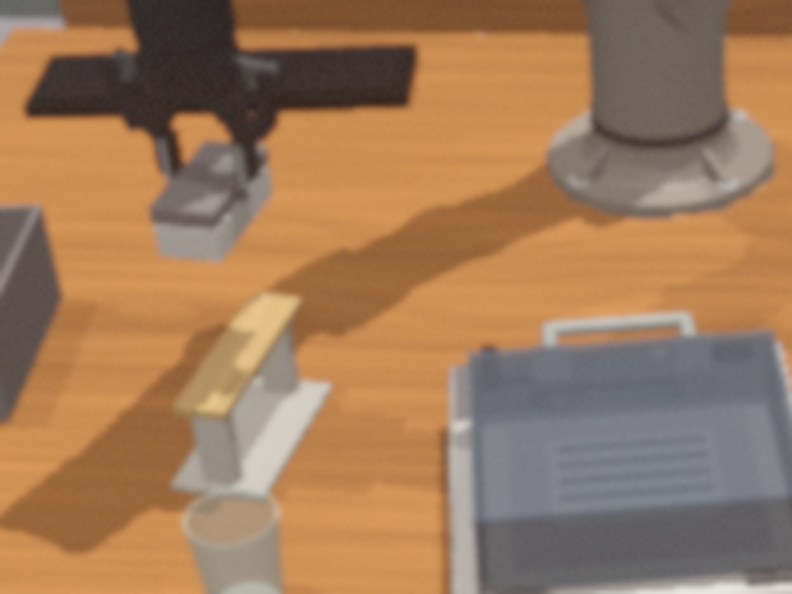

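View pics/t3.png

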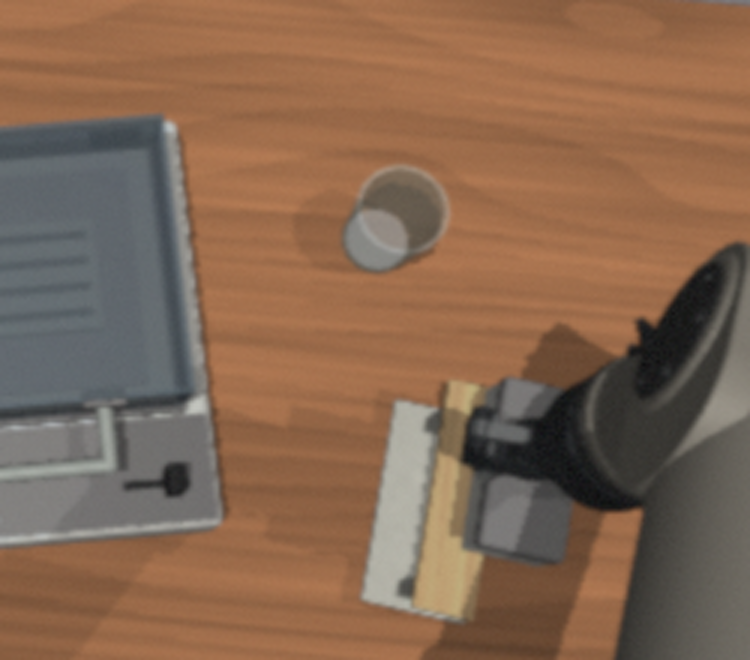

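The box is held level and parallel to the plank. I'll lower it, stepping slowly at the end.

{"op": "drive_tool", "data": {"increments": "0 0 -0.02 0;0 0 -0.02 0;0 0 -0.02 0;0 0 -0.02 0;0 0 -0.015 0;0 0 -0.01 0;0 0 -0.006 0;0 0 0 0;0 0 0 0;0 0 0 0"}}

```text
t: 6.43
eef_pos: [0.4975, -0.3017, 0.1305]
tool_rot: [0.0, 0.998, -0.063, 0.001]
contact_force: [-0.3, -0.7, -1.1]
gripper_width: 0.617
```

{"op": "drive_tool", "data": {"increments": "0 0 -0.002 0;0 0 -0.002 0;0 0 -0.002 0;0 0 0 0;0 0 0 0;0 0 0 0"}}

```text
t: 6.93
eef_pos: [0.4966, -0.3015, 0.1235]
tool_rot: [0.0, 0.998, -0.063, 0.0]
contact_force: [0.3, 0.7, -2.5]
gripper_width: 0.618
```

```bash
python3 -c "
from st import *
st(); pic('scene','s4.png',(130,120,370,300),3.3); pic('top','t4.png',(330,130,580,350),3)"
```

```text
t 6.93 p [ 0.4966 -0.3015  0.1235] jawyaw -1.697 down [ 0. -0. -1.] F [ 0.3  0.7 -2.5] w 0.618 q [ 0.54  0.45 -0.13  1.87  0.07  0.82 -1.32]
```

View pics/s4.png

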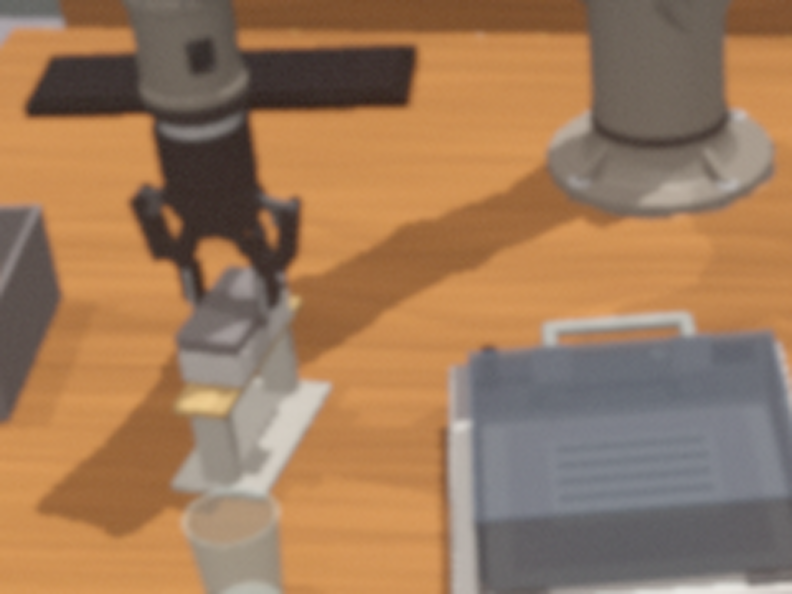

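View pics/t4.png

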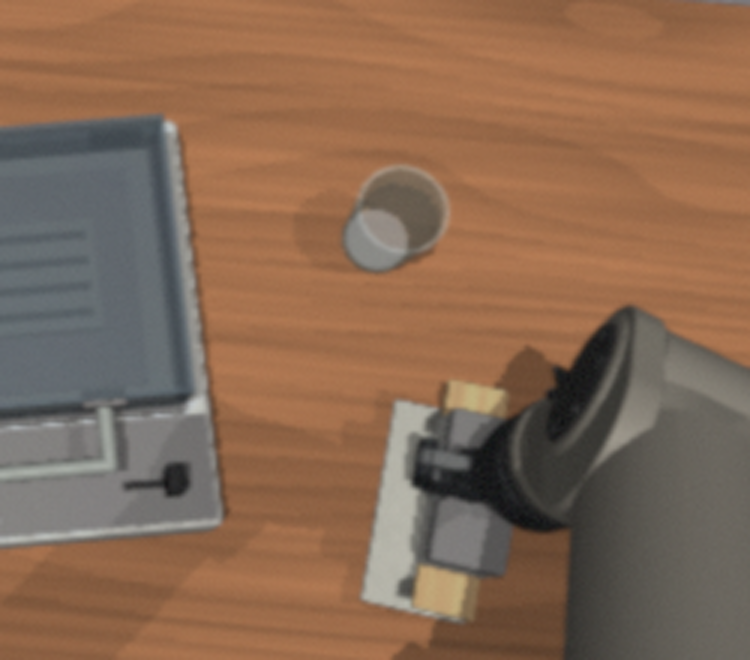

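The box sits over the plank centrally, with roughly equal plank ends showing. I'll ease down until there is contact.

{"op": "drive_tool", "data": {"increments": "0 0 -0.001 0;0 0 0 0;0 0 -0.001 0;0 0 0 0;0 0 0 0"}}

```text
t: 7.45
eef_pos: [0.4967, -0.3015, 0.1219]
tool_rot: [0.0, 0.998, -0.063, 0.0]
contact_force: [-1.1, 1.3, 3.5]
gripper_width: 0.619
```

The force jumped from -2.5 to +3.5 N, so the box is seated. Release.

{"op": "drive_tool", "data": {"increments": "0 0 0 0;0 0 0 0;0 0 0 0", "grip": 0.75}}

```text
t: 7.7
eef_pos: [0.4968, -0.3016, 0.1215]
tool_rot: [0.0, 0.998, -0.063, 0.0]
contact_force: [-0.0, -1.2, 1.2]
gripper_width: 0.75
```

{"op": "drive_tool", "data": {"increments": "0 0 0 0;0 0 0 0;0 0 0 0;0 0 0 0;0 0 0.01 0;0 0 0.02 0;0 0 0.03 0;0 0 0.03 0;0 0 0.03 0;0 0 0 0;0 0 0 0", "grip": 1}}

```text
t: 8.62
eef_pos: [0.4978, -0.3021, 0.2444]
tool_rot: [0.001, 0.998, -0.063, 0.002]
contact_force: [-0.0, 0.3, -0.7]
gripper_width: 0.998
```

```bash
python3 -c "
from st import *
st(); pic('scene','s5.png',(130,120,370,300),3.3)"
```

```text
t 8.62 p [ 0.4978 -0.3021  0.2444] jawyaw -1.697 down [ 0.004 -0.002 -1.   ] F [-0.   0.3 -0.7] w 0.998 q [ 0.54  0.31 -0.13  1.76  0.05  1.06 -1.3 ]
```

View pics/s5.png

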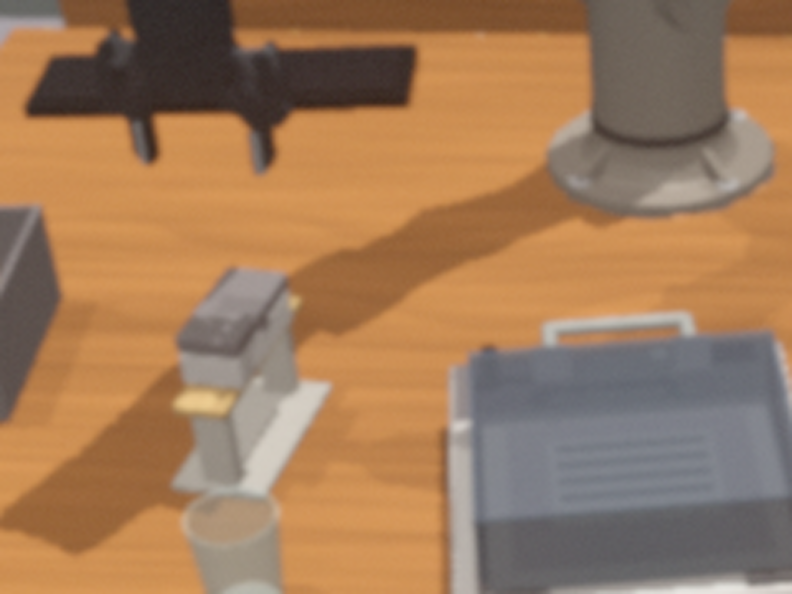

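The box stands on the plank and the jaws are clear. I'll check the placement numerically, then move over the bar. A spin of +1.867 keeps the last joint near mid-range, and the jaws will be opened only partly because the gap is 39 mm.

```bash
python3 -c "
from st import *
S=lambda x,y:(130+(x+.5)/3.3-.5,120+(y+.5)/3.3-.5)
q=np.array([ray('scene',*S(*p),.135) for p in [(235,268),(290,275),(240,353),(179,346)]])
print(q.mean(0),q[:,:2].round(3).tolist())"
```

```text
[ 0.50536581 -0.29634604  0.135     ] [[0.443, -0.314], [0.452, -0.266], [0.567, -0.278], [0.56, -0.328]]
```

{"op": "drive_tool", "data": {"increments": "-0.001 0.018 0 0.1;-0.001 0.018 0 0.1;-0.001 0.018 0 0.1;-0.001 0.018 0 0.1;-0.001 0.018 0 0.1;-0.001 0.018 0 0.1;-0.001 0.018 0 0.1;-0.001 0.018 0 0.1;-0.001 0.018 0 0.1;-0.001 0.018 0 0.1;-0.001 0.018 0 0.1;-0.001 0.018 0 0.1", "grip": 0.4}}

```text
t: 9.67
eef_pos: [0.4835, -0.0846, 0.2403]
tool_rot: [-0.001, 0.858, 0.514, -0.001]
contact_force: [0.6, -0.4, -0.6]
gripper_width: 0.4
```

{"op": "drive_tool", "data": {"increments": "0 0.016 0 0.1;0 0.016 0 0.1;0 0.016 0 0.1;0 0.016 0 0.1;0 0.016 0 0.1;0 0.015 0 0.1;0 0 0 0.067;0 0 0 0;0 0 0 0;0 0 0 0"}}

```text
t: 10.5
eef_pos: [0.4842, 0.0088, 0.2408]
tool_rot: [-0.0, 0.646, 0.764, -0.001]
contact_force: [-0.4, -0.5, -0.9]
gripper_width: 0.399
```

```bash
python3 -c "
from st import *
st(); pic('scene','s6.png',(180,120,420,300),3.3);pic('top','t6.png',(262,180,512,360),3)"
```

```text
t 10.5 p [0.4842 0.0088 0.2408] jawyaw 0.167 down [-0.001 -0.    -1.   ] F [-0.4 -0.5 -0.9] w 0.399 q [ 0.38  0.2  -0.59  1.95  0.13  1.03 -0.1 ]
```

View pics/s6.png

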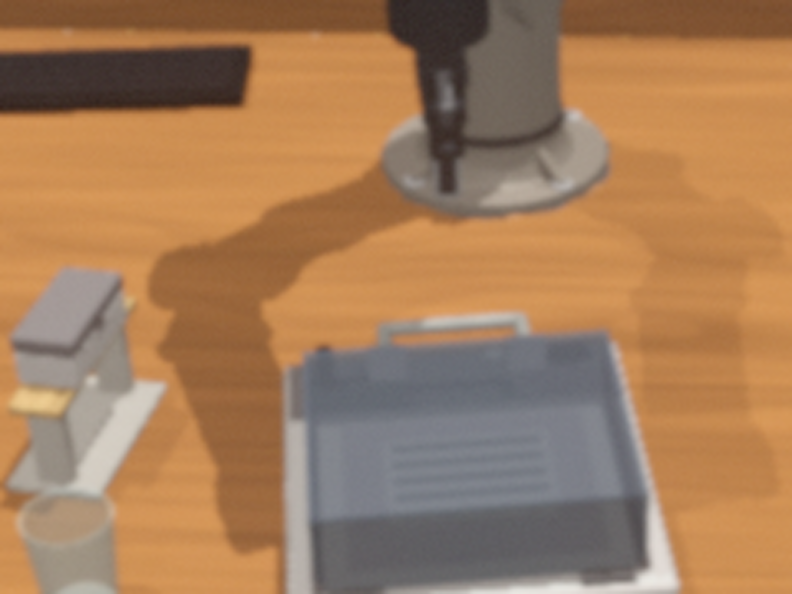

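View pics/t6.png

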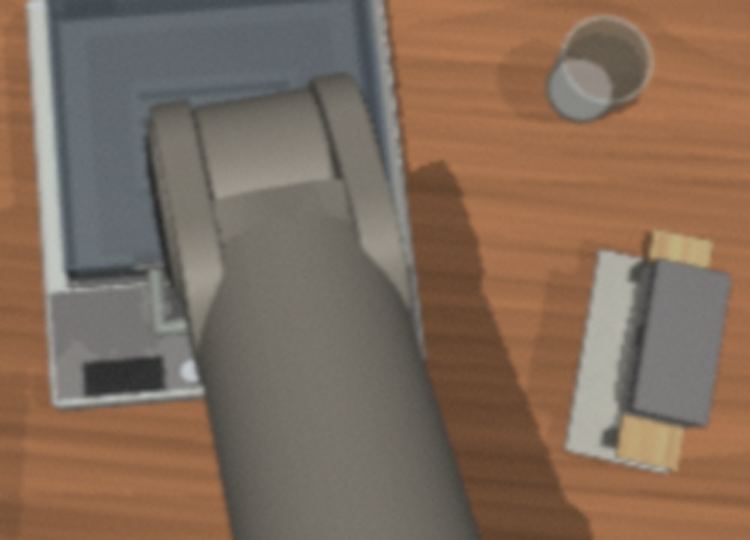

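```bash
python3 -c "
from st import *
S=lambda x,y:(262+(x+.5)/3-.5,180+(y+.5)/3-.5)
q=np.array([ray('top',*S(*p),.135) for p in [(657,259),(732,272),(708,427),(634,412)]])
print(q.mean(0),q[:,:2].round(3).tolist())"
```

```text
[ 0.49612426 -0.30043143  0.135     ] [[0.553, -0.281], [0.548, -0.334], [0.439, -0.319], [0.444, -0.268]]
```

{"op": "drive_tool", "data": {"increments": "-0.001 0 -0.03 0;0 0 -0.03 0;0 0 -0.02 0;0 0 -0.015 0;0 0 -0.012 0;0 0 -0.01 0;0 0 -0.005 0;0 0 0 0;0 0 0 0;0 0 0 0"}}

```text
t: 11.43
eef_pos: [0.4843, 0.0096, 0.1202]
tool_rot: [0.001, 0.645, 0.764, 0.0]
contact_force: [0.0, -0.3, 0.2]
gripper_width: 0.4
```

```bash
python3 -c "
from st import *
st(); pic('scene','s7.png',(230,140,400,270),4.6)"
```

```text
t 11.43 p [0.4843 0.0096 0.1202] jawyaw 0.17 down [ 0.001  0.    -1.   ] F [ 0.  -0.3  0.2] w 0.4 q [ 0.31  0.36 -0.55  2.07  0.27  0.77 -0.23]
```

View pics/s7.png

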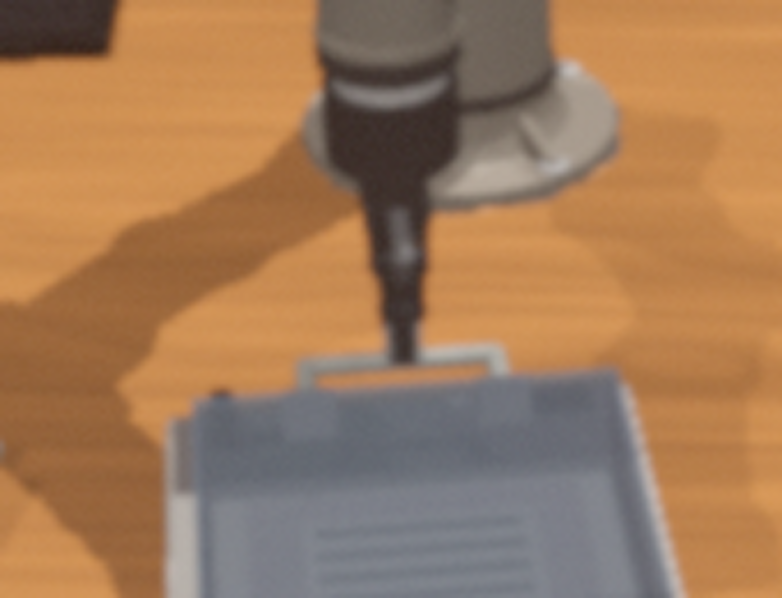

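From the top, the box centre is (0.496,-0.300), within 2 mm of the plank centre. The jaws straddle the bar with no contact force. Close and tug.

{"op": "drive_tool", "data": {"increments": "0 0 0 0;0 0 0 0;0 0 0 0;0 0 0 0;0 0 0 0;0 0 0 0;0 0 0 0;0 0 0 0", "grip": 0, "squeeze": 60}}

```text
t: 12.15
eef_pos: [0.4837, 0.0095, 0.1195]
tool_rot: [-0.0, 0.645, 0.765, 0.0]
contact_force: [0.5, 0.6, 0.1]
gripper_width: 0.003
```

{"op": "drive_tool", "data": {"increments": "0 0 0.002 0;0 0 0.002 0;0 0 0.002 0;0 0 0.001 0;0 0 0 0;0 0 0 0"}}

```text
t: 12.65
eef_pos: [0.4837, 0.0095, 0.1266]
tool_rot: [0.0, 0.645, 0.765, 0.0]
contact_force: [0.3, 0.5, 0.7]
gripper_width: -0.003
```

```bash
python3 -c "
from st import *
st()"
```

```text
t 12.65 p [0.4837 0.0095 0.1266] jawyaw 0.17 down [ 0. -0. -1.] F [0.3 0.5 0.7] w -0.003 q [ 0.32  0.35 -0.55  2.07  0.26  0.78 -0.22]
```

The gripper shut to zero width, so it missed the bar. Time to look.

```bash
python3 -c "
from st import *
pic('scene','s8.png',(270,170,370,250),7.8);pic('top','t8.png',(262,230,422,350),4.9)
for p in [(.4837,.0095,.1266),(.4837,.0095,.1046)]: print(proj('scene',p),proj('top',p))"
```

```text
[317.07636241 214.42044755] [340.76613168 286.28542524]
[317.3821725  221.34223638] [340.47413887 287.57728904]
```

View pics/s8.png

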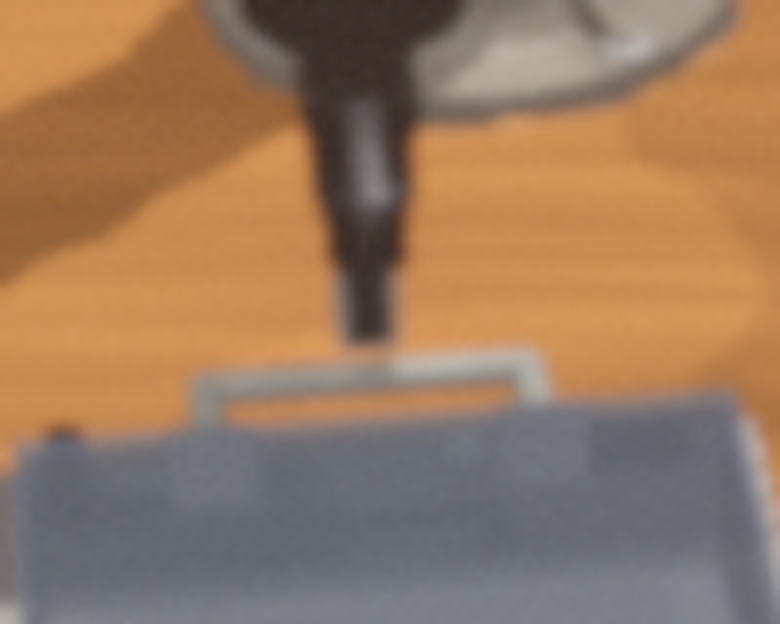

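View pics/t8.png

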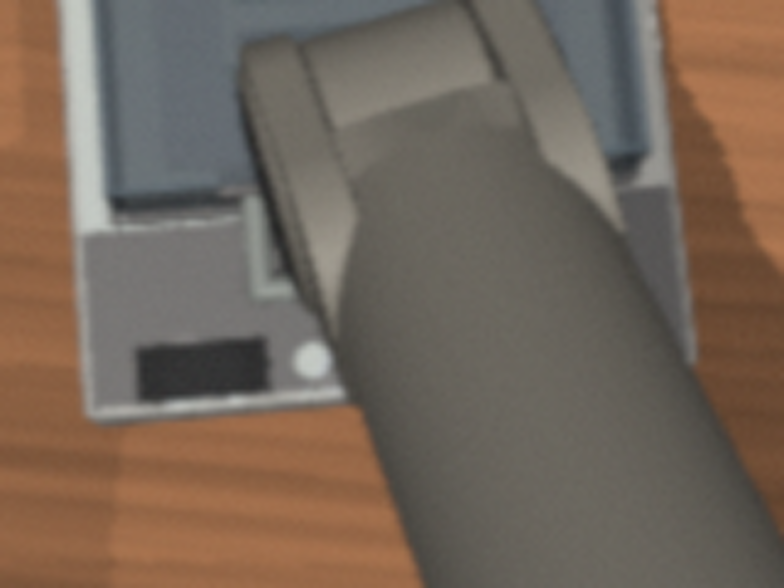

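```bash
python3 -c "
from st import *
print(proj('scene',(.504,.012,.2188)),'obs 315.8 178.2')
print(proj('scene',(.504,.012,.098)),'obs 317.5 218.6')
print(proj('scene',(.4837+.006,.0095,.1046)),'obs 317.4 214.2')
print('bar',proj('scene',(.482,.009,.115)),proj('scene',(.482,.009,.121)))
# start picture fingertips; box grasp
for z in (.1,.11,.12,.13): print(z, proj('scene',(.4897,.0095,z)))
"

```

```text
[315.90491115 188.22538033] obs 315.8 178.2
[317.64907902 227.68932047] obs 317.5 218.6
[317.15740905 222.59103588] obs 317.4 214.2
bar [317.11510268 217.72821843] [317.03136326 215.83811744]
0.1 [317.22130537 224.02676981]
0.11 [317.0821288  220.89950791]
0.12 [316.94194094 217.7495226 ]
0.13 [316.80073072 214.5765653 ]
```

```bash
python3 -c "
import cv2
b=cv2.imread('pics/scene0.png')
cv2.imwrite('pics/s0g.png',cv2.resize(b[60:140,60:150],None,fx=7,fy=7,interpolation=cv2.INTER_CUBIC))
from h import *
print(proj('scene',(.2005,-.644,.2286)),proj('scene',(.2005,-.644,.2066)))
"
```

```text
[109.93002729 129.71821196] [111.63906671 136.3822307 ]
```

View pics/s0g.png

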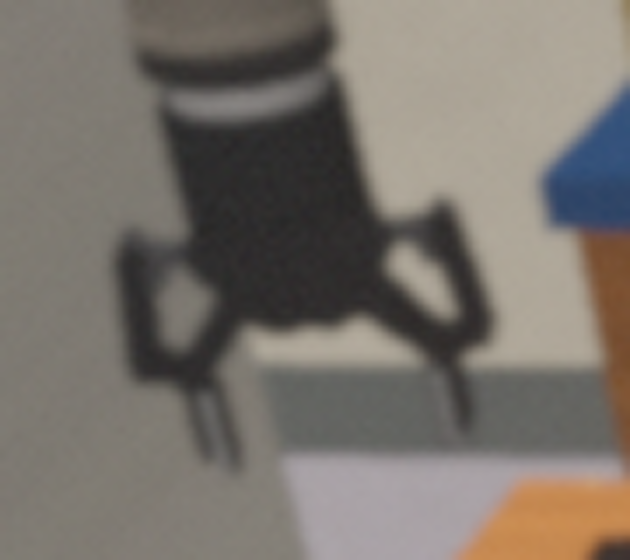

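```bash
python3 -c "
from st import *
c=np.array([.4966,-.3015]);j=np.array([np.cos(1.445),np.sin(1.445)])
for z in (.11,.14,.17): print(proj('top',(*(c+j*.034),z)),'obs ~(476.7,285)')
print('base',proj('scene',(0,0,0)))
"

```

```text
[470.49779611 291.25308998] obs ~(476.7,285)
[474.32634662 289.56373706] obs ~(476.7,285)
[478.36204188 287.78298125] obs ~(476.7,285)
base [329.8227079  168.50595106]
```

{"op": "drive_tool", "data": {"increments": "0 0 0.02 0;0 0 0.01 0;0 0 0 0;0 0 0 0;0 0 0 0", "grip": 0.4}}

```text
t: 13.17
eef_pos: [0.4834, 0.0093, 0.1561]
tool_rot: [-0.0, 0.645, 0.765, -0.0]
contact_force: [0.2, 0.3, -0.4]
gripper_width: 0.401
```

{"op": "drive_tool", "data": {"increments": "0 0 -0.015 0;0 0 -0.01 0;0 0 -0.01 0;0 0 -0.01 0;0 0 -0.01 0;0 0 -0.005 0;0 0 -0.003 0;0 0 0 0;0 0 0 0"}}

```text
t: 13.92
eef_pos: [0.4838, 0.0096, 0.0936]
tool_rot: [0.0, 0.644, 0.765, 0.0]
contact_force: [0.8, 0.4, 0.8]
gripper_width: 0.403
```

```bash
python3 -c "
from st import *
st(); pic('scene','s9.png',(270,170,370,250),7.8)"
```

```text
t 13.92 p [0.4838 0.0096 0.0936] jawyaw 0.17 down [ 0.  0. -1.] F [0.8 0.4 0.8] w 0.403 q [ 0.29  0.41 -0.53  2.09  0.31  0.72 -0.26]
```

View pics/s9.png

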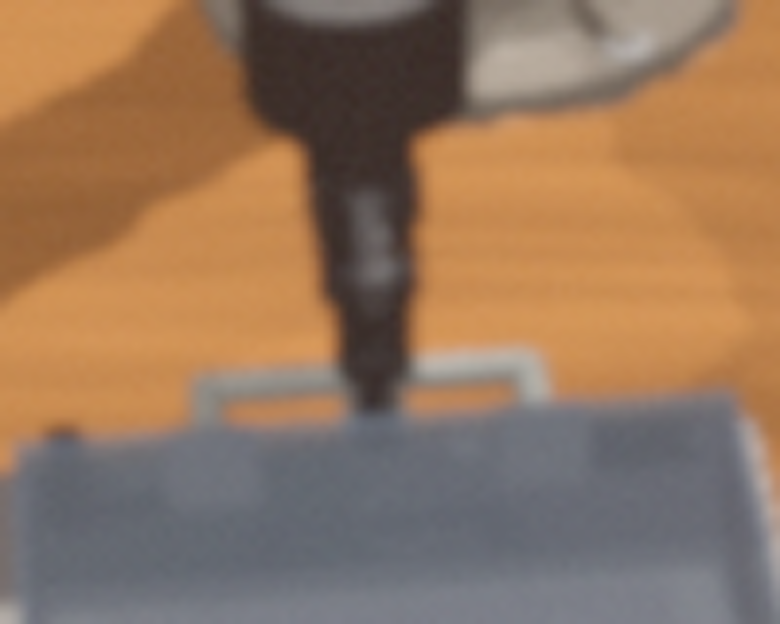

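The front finger is now in the gap, past the bar at crop (375,400). In the image the fingertips sat about 25 mm higher than the reported pose implies, so I trust the picture. Close now.

{"op": "drive_tool", "data": {"increments": "0 0 0 0;0 0 0 0;0 0 0 0;0 0 0 0;0 0 0 0;0 0 0 0;0 0 0 0;0 0 0 0", "grip": 0, "squeeze": 60}}

```text
t: 14.63
eef_pos: [0.4858, 0.0099, 0.0943]
tool_rot: [0.001, 0.644, 0.765, 0.002]
contact_force: [5.9, 0.4, -2.8]
gripper_width: 0.121
```

Width 0.12 is about 10 mm, so it holds the 12 mm bar. Now the tug.

{"op": "drive_tool", "data": {"increments": "0 0 0.002 0;0 0 0.002 0;0 0 0.002 0;0 0 0.001 0;0 0 0 0;0 0 0 0"}}

```text
t: 15.13
eef_pos: [0.4875, 0.0102, 0.1018]
tool_rot: [0.002, 0.644, 0.765, 0.003]
contact_force: [9.6, 1.6, -6.6]
gripper_width: 0.11
```

{"op": "drive_tool", "data": {"increments": "0 0 0.001 0;0 0 0.001 0;0 0 0.001 0;0 0 0.001 0;0 0 0 0;0 0 0 0"}}

```text
t: 15.63
eef_pos: [0.4877, 0.0102, 0.1033]
tool_rot: [0.002, 0.644, 0.765, 0.004]
contact_force: [21.5, 3.0, -36.4]
gripper_width: 0.11
```

It's caught: after about 9 mm of rise it stopped dead at 36 N. I'll put the bar down and let go.

{"op": "drive_tool", "data": {"increments": "0 0 -0.003 0;0 0 -0.003 0;0 0 -0.003 0;0 0 -0.002 0;0 0 0 0;0 0 0 0"}}

```text
t: 16.13
eef_pos: [0.4858, 0.0098, 0.0943]
tool_rot: [0.001, 0.644, 0.765, 0.002]
contact_force: [6.3, 1.0, -2.9]
gripper_width: 0.112
```

{"op": "drive_tool", "data": {"increments": "0 0 0 0;0 0 0 0;0 0 0 0;0 0 0 0;0 0 0 0", "grip": 0.4}}

```text
t: 16.55
eef_pos: [0.4832, 0.0094, 0.0934]
tool_rot: [-0.0, 0.645, 0.765, -0.0]
contact_force: [0.1, 0.1, 0.2]
gripper_width: 0.407
```

{"op": "drive_tool", "data": {"increments": "0 0 0.02 0;0 0 0.02 0;0 0 0.02 0;0 0 0.02 0;0 0 0.02 0;0 0 0 0;0 0 0 0"}}

```text
t: 17.13
eef_pos: [0.4842, 0.0094, 0.1944]
tool_rot: [0.001, 0.645, 0.764, 0.001]
contact_force: [-0.8, 0.6, 0.5]
gripper_width: 0.399
```

```bash
python3 -c "
from st import *
st(); pic('scene','s10.png',(230,140,400,270),4.6)"
```

```text
t 17.13 p [0.4842 0.0094 0.1944] jawyaw 0.17 down [ 0.002 -0.    -1.   ] F [-0.8  0.6  0.5] w 0.399 q [ 0.36  0.26 -0.59  2.01  0.18  0.93 -0.15]
```

View pics/s10.png

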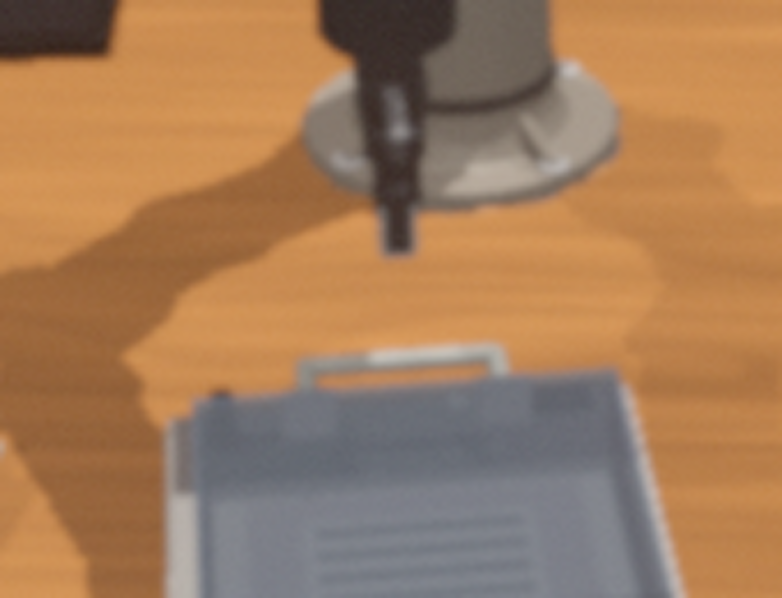

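The cover is back down and the bar has been let go. Now I'll shut the fingers and move to the -y side of the tab.

{"op": "drive_tool", "data": {"increments": "0.002 -0.02 0 0;0.002 -0.02 0 0;0.002 -0.02 0 0;0.002 -0.02 0 0;0.002 -0.02 0 0;0.002 -0.02 0 0;0 -0.014 0 0;0 0 -0.02 0;0 0 -0.02 0;0 0 -0.02 0;0 0 0 0;0 0 0 0", "grip": 0}}

```text
t: 18.18
eef_pos: [0.4941, -0.1241, 0.1319]
tool_rot: [-0.002, 0.644, 0.765, -0.001]
contact_force: [0.1, 0.2, 1.4]
gripper_width: -0.003
```

```bash
python3 -c "
from st import *
st(); pic('scene','s11.png',(230,140,370,250),5.5);pic('top','t11.png',(262,220,422,340),4.9)"
```

```text
t 18.18 p [ 0.4941 -0.1241  0.1319] jawyaw 0.17 down [-0.004  0.001 -1.   ] F [0.1 0.2 1.4] w -0.003 q [ 0.53  0.37 -0.49  2.01  0.24  0.82  0.08]
```

View pics/s11.png

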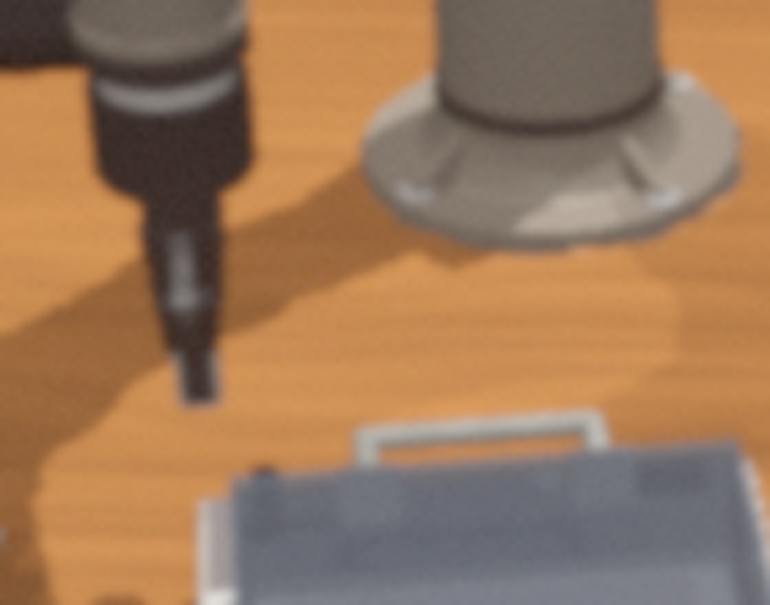

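View pics/t11.png

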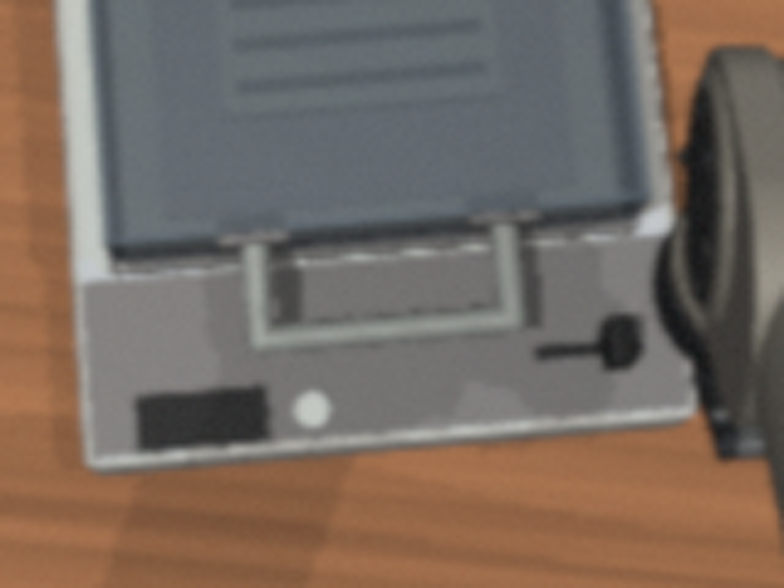

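The tab (top view crop (622,342)) hasn't moved. The shut fingers hang on its -y side. Going down.

{"op": "drive_tool", "data": {"increments": "0.002 0 -0.015 0;0 0 -0.015 0;0 0 -0.01 0;0 0 -0.007 0;0 0 -0.005 0;0 0 0 0;0 0 0 0;0 0 0 0"}}

```text
t: 18.95
eef_pos: [0.4981, -0.1246, 0.0821]
tool_rot: [0.0, 0.645, 0.765, 0.0]
contact_force: [0.1, 0.4, 0.7]
gripper_width: -0.001
```

```bash
python3 -c "
from st import *
st(); pic('scene','s12.png',(230,140,370,250),5.5)"
```

```text
t 18.95 p [ 0.4981 -0.1246  0.0821] jawyaw 0.17 down [ 0.001 -0.    -1.   ] F [0.1 0.4 0.7] w -0.001 q [ 0.49  0.45 -0.45  2.04  0.3   0.71  0.02]
```

View pics/s12.png

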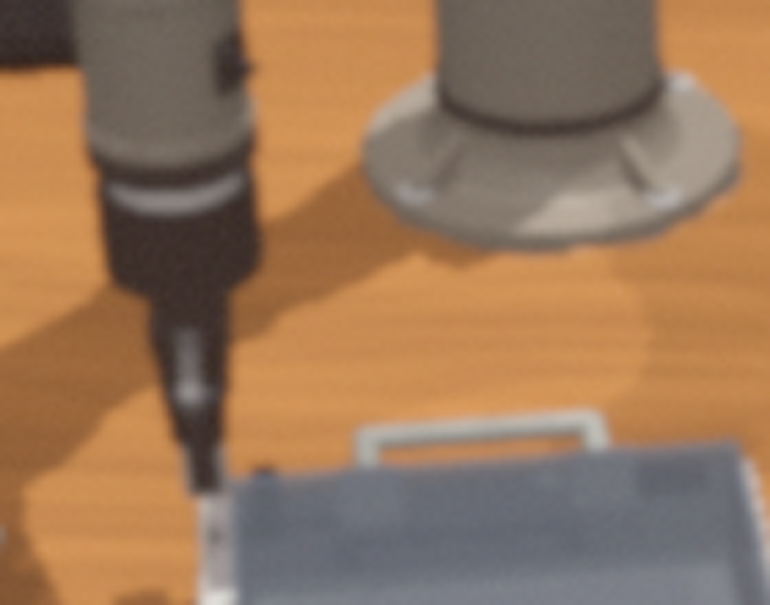

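```bash
python3 -c "
from st import *
for z in (.06,.07,.08,.09): print(z,proj('scene',(.504,-.1246,z)),proj('scene',(.497,-.1246,z)))
print('tabtop far edge',proj('scene',(.502,-.097,.091)),'obs ~(278,225.5)')"
```

```text
0.06 [267.86964673 237.99560138] [268.29990039 236.50781028]
0.07 [267.556179   234.96111374] [267.98906225 233.47866645]
0.08 [267.24046491 231.90488039] [267.67600441 230.42789156]
0.09 [266.92248022 228.82666671] [267.36070303 227.35525306]
tabtop far edge [277.22538723 228.36728739] obs ~(278,225.5)
```

The tips are at about z 0.087, only a few mm below the tab's top. I'll go 9 mm lower and then push along the shaker's +y.

{"op": "drive_tool", "data": {"increments": "-0.002 0 -0.005 0;0 0 -0.004 0;0 0 0 0;-0.001 0.004 0 0;-0.001 0.004 0 0;-0.001 0.004 0 0;0 0 0 0;0 0 0 0"}}

```text
t: 19.67
eef_pos: [0.4926, -0.112, 0.0726]
tool_rot: [0.0, 0.644, 0.765, 0.0]
contact_force: [0.3, 0.3, 0.9]
gripper_width: -0.002
```

{"op": "drive_tool", "data": {"increments": "-0.001 0.003 0 0;-0.0005 0.003 0 0;-0.0005 0.003 0 0;0 0 0 0"}}

```text
t: 20.0
eef_pos: [0.4908, -0.103, 0.0726]
tool_rot: [0.0, 0.644, 0.765, 0.0]
contact_force: [-0.2, -0.2, 0.0]
gripper_width: 0.0
```

```bash
python3 -c "
from st import *
st(); pic('scene','s13.png',(250,190,330,250),9);pic('top','t13.png',(262,220,422,340),4.9)"
```

```text
t 20.0 p [ 0.4908 -0.103   0.0726] jawyaw 0.17 down [ 0.  0. -1.] F [-0.2 -0.2  0. ] w 0.0 q [ 0.45  0.45 -0.45  2.07  0.31  0.68 -0.03]
```

View pics/s13.png

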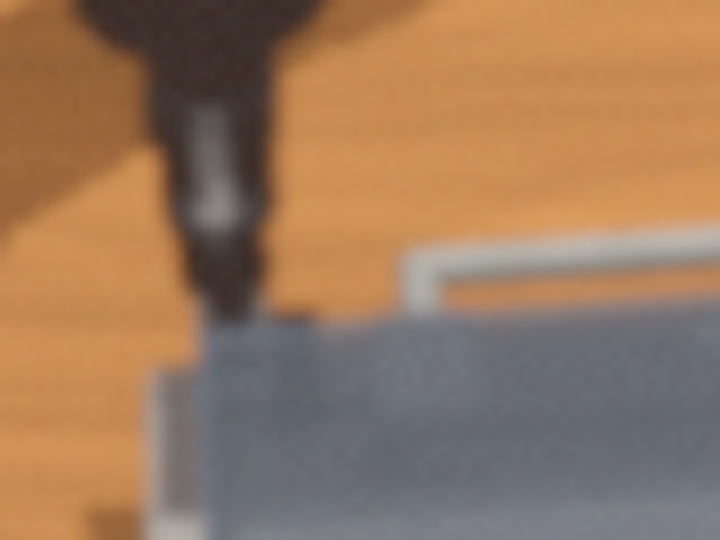

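View pics/t13.png

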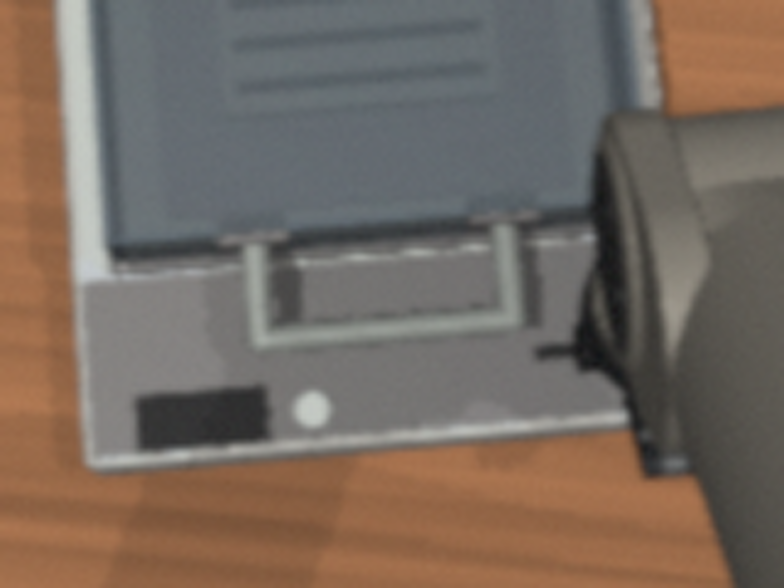

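The tab moved from pixel (277.8,225) to about (283,225), so it is sliding. I'll push on until the stop.

{"op": "drive_tool", "data": {"increments": "-0.0005 0.002 0 0;0 0.002 0 0;-0.0005 0.002 0 0;0 0 0 0;0 0 0 0"}}

```text
t: 20.52
eef_pos: [0.4898, -0.0992, 0.0726]
tool_rot: [0.001, 0.645, 0.764, -0.001]
contact_force: [1.7, -6.5, -0.8]
gripper_width: -0.002
```

{"op": "drive_tool", "data": {"increments": "0 0.001 0 0;0 0.001 0 0;0 0 0 0;0 0 0 0"}}

```text
t: 20.85
eef_pos: [0.4898, -0.0991, 0.0726]
tool_rot: [0.001, 0.646, 0.764, -0.001]
contact_force: [2.3, -11.2, -1.2]
gripper_width: -0.001
```

Hard stop reached at 11 N. One small extra push, then back off and look.

{"op": "drive_tool", "data": {"increments": "0 0.001 0 0;0 0.001 0 0;0 0 0 0;0.001 -0.006 0 0;0.001 -0.006 0 0;0.001 -0.006 0 0;0 0 0.02 0;0 0 0.03 0;0 0 0.03 0;0 0 0.03 0;0 0 0 0;0 0 0 0"}}

```text
t: 21.85
eef_pos: [0.4938, -0.1112, 0.184]
tool_rot: [0.001, 0.644, 0.765, 0.001]
contact_force: [0.5, -0.8, -0.7]
gripper_width: 0.002
```

```bash
python3 -c "
from st import *
st(); pic('top','t14.png',(262,220,422,340),4.9)"
```

```text
t 21.85 p [ 0.4938 -0.1112  0.184 ] jawyaw 0.171 down [ 0.003 -0.001 -1.   ] F [ 0.5 -0.8 -0.7] w 0.002 q [ 0.54  0.3  -0.52  1.98  0.18  0.91  0.1 ]
```

View pics/t14.png

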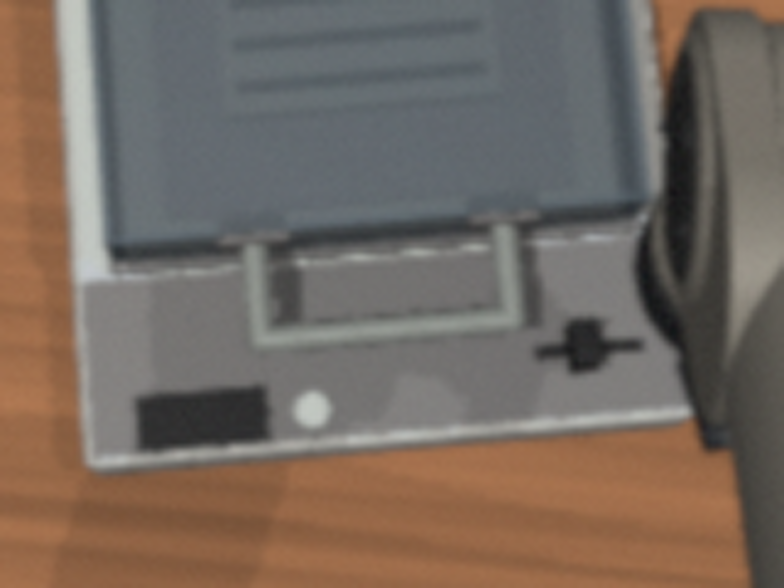

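The tab moved from crop x 622 to 588, about 16 mm: fully over. Back to the bar.

{"op": "drive_tool", "data": {"increments": "-0.0014 0.02 0 0;-0.0014 0.02 0 0;-0.0014 0.02 0 0;-0.0014 0.02 0 0;-0.0014 0.02 0 0;-0.0015 0.021 0 0;0 0 0 0;0 0 -0.02 0;0 0 -0.02 0;0 0 0 0;0 0 0 0", "grip": 0.4}}

```text
t: 22.82
eef_pos: [0.4825, 0.0093, 0.1409]
tool_rot: [-0.002, 0.644, 0.765, -0.001]
contact_force: [0.5, -0.6, -0.2]
gripper_width: 0.401
```

{"op": "drive_tool", "data": {"increments": "0.002 0 -0.015 0;0 0 -0.012 0;0 0 -0.01 0;0 0 -0.006 0;0 0 -0.005 0;0 0 0 0;0 0 0 0;0 0 0 0"}}

```text
t: 23.48
eef_pos: [0.4865, 0.0096, 0.0949]
tool_rot: [0.0, 0.645, 0.765, 0.0]
contact_force: [-0.5, -0.2, -0.3]
gripper_width: 0.401
```

{"op": "drive_tool", "data": {"increments": "0 0 0 0;0 0 0 0;0 0 0 0;0 0 0 0;0 0 0 0;0 0 0 0;0 0 0 0", "grip": 0, "squeeze": 60}}

```text
t: 24.07
eef_pos: [0.4859, 0.0094, 0.0951]
tool_rot: [0.0, 0.644, 0.765, -0.0]
contact_force: [-3.3, -1.0, 6.3]
gripper_width: 0.119
```

```bash
python3 -c "
from st import *
st()
# arc increments
R=np.array([[np.cos(.17),-np.sin(.17)],[np.sin(.17),np.cos(.17)]])
th=np.linspace(0,.96,25)
x=-(.255*np.cos(th)-.055*np.sin(th)); z=.255*np.sin(th)+.055*np.cos(th)
w=(R@np.vstack([x,0*x])).T
d=np.c_[np.diff(w,axis=0),np.diff(z)]
print('; '.join(' '.join('%.4f'%v for v in r)+' 0' for r in d)); print(x[-1]-x[0],z[-1]-z[0])"
```

```text
t 24.07 p [0.4859 0.0094 0.0951] jawyaw 0.17 down [-0.    -0.001 -1.   ] F [-3.3 -1.   6.3] w 0.119 q [ 0.29  0.41 -0.53  2.09  0.31  0.72 -0.26]
0.0024 0.0004 0.0102 0; 0.0028 0.0005 0.0100 0; 0.0032 0.0005 0.0099 0; 0.0035 0.0006 0.0098 0; 0.0039 0.0007 0.0096 0; 0.0043 0.0007 0.0095 0; 0.0047 0.0008 0.0093 0; 0.0050 0.0009 0.0091 0; 0.0054 0.0009 0.0089 0; 0.0057 0.0010 0.0087 0; 0.0061 0.0010 0.0084 0; 0.0064 0.0011 0.0082 0; 0.0067 0.0012 0.0079 0; 0.0070 0.0012 0.0076 0; 0.0073 0.0013 0.0073 0; 0.0076 0.0013 0.0070 0; 0.0079 0.0014 0.0067 0; 0.0081 0.0014 0.0064 0; 0.0084 0.0014 0.0060 0; 0.0086 0.0015 0.0057 0; 0.0088 0.0015 0.0053 0; 0.0090 0.0016 0.0050 0; 0.0092 0.0016 0.0046 0; 0.0094 0.0016 0.0042 0
0.15380793980807844 0.18543744915073967
```

Bar held again. I'll raise along the hinge arc, starting with a short piece to confirm it is free.

{"op": "drive_tool", "data": {"increments": "0.0024 0.0004 0.0102 0;0.0028 0.0005 0.01 0;0.0032 0.0005 0.0099 0;0 0 0 0;0 0 0 0"}}

```text
t: 24.48
eef_pos: [0.494, 0.0109, 0.1253]
tool_rot: [-0.0, 0.645, 0.765, -0.0]
contact_force: [-2.8, 0.6, -2.8]
gripper_width: 0.119
```

The cover rises freely: 30 mm at 3 N. Continuing.

{"op": "drive_tool", "data": {"increments": "0.0035 0.0006 0.0098 0;0.0039 0.0007 0.0096 0;0.0043 0.0007 0.0095 0;0.0047 0.0008 0.0093 0;0.005 0.0009 0.0091 0;0.0054 0.0009 0.0089 0;0.0057 0.001 0.0087 0;0.0061 0.001 0.0084 0;0.0064 0.0011 0.0082 0;0.0067 0.0012 0.0079 0;0 0 0 0;0 0 0 0"}}

```text
t: 25.48
eef_pos: [0.5448, 0.0201, 0.2159]
tool_rot: [-0.001, 0.644, 0.765, -0.002]
contact_force: [-12.2, -0.5, 7.8]
gripper_width: 0.117
```

```bash
python3 -c "
from st import *
st(); pic('scene','s15.png',(200,80,440,260),3.3)"
```

```text
t 25.48 p [0.5448 0.0201 0.2159] jawyaw 0.17 down [-0.004 -0.001 -1.   ] F [-12.2  -0.5   7.8] w 0.117 q [ 0.31  0.33 -0.57  1.85  0.21  1.02 -0.17]
```

View pics/s15.png

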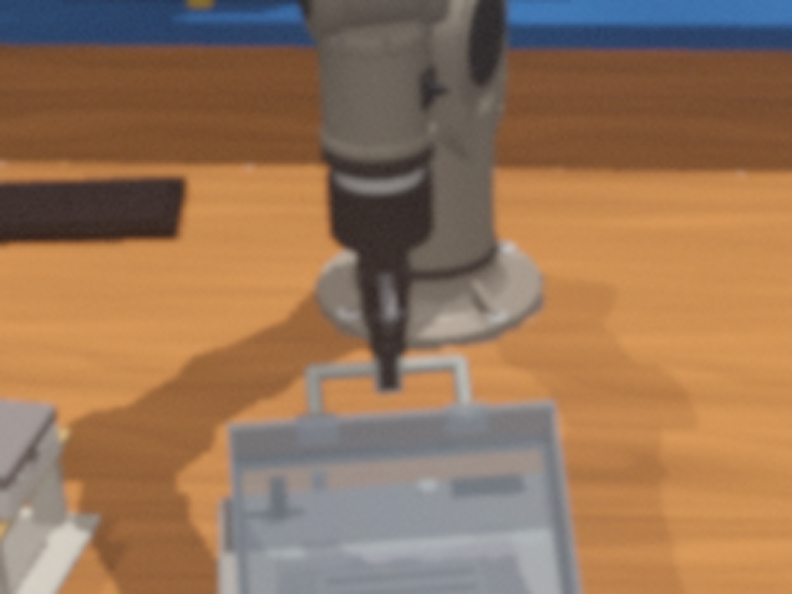

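The angle is about 0.52 rad, with 14 N along the line towards the hinge, so my arc is about 2 mm too tight. I'll ease outward and go on.

{"op": "drive_tool", "data": {"increments": "0.0055 0.001 0.0086 0;0.006 0.001 0.0083 0;0.0073 0.0013 0.0072 0;0.0074 0.0013 0.0072 0;0.0077 0.0013 0.0069 0;0 0 0 0;0 0 0 0"}}

```text
t: 26.12
eef_pos: [0.583, 0.027, 0.2529]
tool_rot: [0.001, 0.644, 0.765, 0.002]
contact_force: [6.3, 4.5, -13.5]
gripper_width: 0.115
```

{"op": "drive_tool", "data": {"increments": "0.0086 0.0014 0.0055 0;0.0087 0.0014 0.0055 0;0.0086 0.0015 0.0056 0;0.0088 0.0015 0.0053 0;0.009 0.0016 0.005 0;0 0 0 0;0 0 0 0;0 0 0 0"}}

```text
t: 26.78
eef_pos: [0.6243, 0.0344, 0.2799]
tool_rot: [0.0, 0.644, 0.765, 0.001]
contact_force: [0.5, 4.8, -3.2]
gripper_width: 0.116
```

```bash
python3 -c "
from st import *
st(); pic('scene','s16.png');pic('top','t16.png')
o=bot.get_obs()
# angle from displacement
d=o['eef_pos']-np.array([.4859,.0094,.0946]); dx=d[0]*np.cos(.17)+d[1]*np.sin(.17)
print('theta',np.arctan2(.055+d[2],.255-dx)-np.arctan2(.055,.255), 'r',np.hypot(.055+d[2],.255-dx))"
```

```text
t 26.78 p [0.6243 0.0344 0.2799] jawyaw 0.171 down [ 0.002  0.002 -1.   ] F [ 0.5  4.8 -3.2] w 0.116 q [ 0.26  0.41 -0.56  1.59  0.23  1.2  -0.17]
theta 0.9120021172436638 r 0.26608877634556866
```

View pics/s16.png

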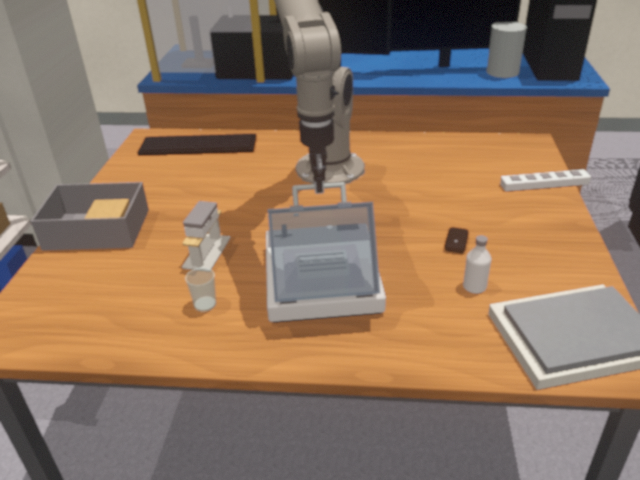

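View pics/t16.png

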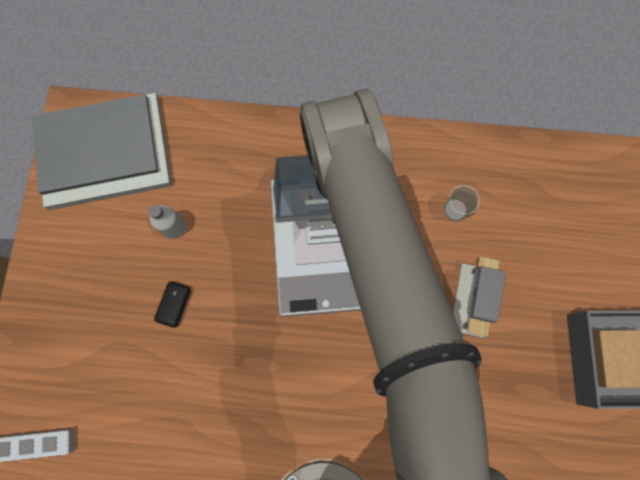

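The cover is open about 0.91 rad with the bar still in the fingers (width 0.116). The box is on the shelf, and the bottle, beaker and mouse are at their starting pixels. A short settle, then hand in.

{"op": "drive_tool", "data": {"increments": "0 0 0 0;0 0 0 0;0 0 0 0;0 0 0 0;0 0 0 0;0 0 0 0"}}

```text
t: 27.38
eef_pos: [0.6237, 0.0343, 0.2796]
tool_rot: [-0.0, 0.644, 0.765, 0.001]
contact_force: [1.6, 5.6, -4.4]
gripper_width: 0.117
```

```bash
python3 -c "
from st import *
st(); print(bot.hand_in()); st()"
```

```text
t 27.38 p [0.6237 0.0343 0.2796] jawyaw 0.171 down [ 0.001  0.001 -1.   ] F [ 1.6  5.6 -4.4] w 0.117 q [ 0.26  0.41 -0.56  1.59  0.23  1.2  -0.17]
the job is handed in; nothing more can be done
None
the job is handed in; nothing more can be done
```

The job is handed in at 27.4 s of the 67 s, with the cover held open by its bar at about 0.91 rad (52°). No verdict was reported.

- **Box:** I set it on the shelf and let go. From the top camera its centre was within 2 mm of the plank's middle and in line with it. The scene camera put it about 9 mm off, still inside the tolerance.
- **Tug:** Pulling up on the bar before touching the tab, the cover rose about 9 mm and stopped dead at 36 N, so it was caught. I put the bar down.
- **Tab and lift:** I slid the tab about 16 mm to its hard stop and took the bar again. The cover then lifted freely at about 3 N.
- **Last checks:** The gripper width was 0.117, so the bar was still held. The tool force was under 8 N. In the last pictures the box was on the shelf and the bottle, beaker and mouse had not moved.
- **What disagreed:**
  - The first grab at the bar closed on air. In the pictures the fingertips sat about 25 mm higher than the stated fingertip length implies, so I went lower, checked with a picture and gripped it.
  - During the lift the arc was slightly off, and the force along the line to the hinge reached about 15 N before I corrected it.

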